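# Grip the club head and flip the loupe over it

### The job

On the inspection stand, slide the pusher forward by its paddle until it has pressed the loose club head home against the fence, firmly enough that the head stays gripped between pusher and fence when you let go, but without forcing it. Then gently tip the parked loupe past its snap point, so that it springs across to its stop over the head, and leave it there with the head still gripped. Press neither the head nor the loupe hard, and leave everything else where it is.

Things in the scene. Friction and masses are not known exactly. Their poses are not given: they have to be found in the camera images.
- stand: Inspection stand, fixed: grey bed plate 310 x 230 x 22 mm. Origin: centre of the plate's underside, on the table. Its x axis is the pusher's line of travel, from the pusher towards the fence; y to the left of that, z up. All 'stand' coordinates below are in this frame.
- fence: Dark steel upright plate across the far end of the bed, 12 thick, 130 wide, top 67 mm above the table. Origin: at the foot of the face that looks towards the pusher (stand x = 125 mm), on the bed. Fixed to the stand.
- head: Loose black golf club head (hybrid), 76 x 105 x 60 mm (with the short hosel), 0.16 to 0.31 kg, lying on the bed between pusher and fence, between two low ledges 12 mm high at stand y = +-66 mm. Origin: centre of its underside. It is rounded, so where exactly it comes to bear is known to some millimetres only. More than 25 N between head and fence counts as forcing it.
- pusher: Aluminium slide with a black rubber jaw in front, 90 wide, 34 mm high, that presses on the head. Origin: on stand y = 0, 26 mm above the table; the jaw's face is 36 mm ahead of it. Slides along stand x only. Drags with about 6 N either way and stays where it is left, also under load up to that friction. 12 to 16 N at the paddle (6 N drag, the rest reaches the head) grips the head well.
- paddle (a point): Centre of the rear face (facing -x of the stand) of the upright black push paddle on the pusher's right-hand outrigger. The paddle is 10 mm thick (along stand x), 26 mm wide, its top 22 mm above this point, and 51 mm of its height is free below the top. Moves with the pusher.
- loupe (a joint): Hinge of the loupe flap on the pusher, in rad: 0 is the parked stop (leaning back from the head, 0.60 short of upright), 1.82 the working stop (over the head). Axis along stand y. Spring-loaded both ways: from its snap point at about 0.72 it springs to the nearer stop by itself. Leaving the parked stop takes 2 to 5 N at the tip, along its arc (up and over), falling to nothing at the snap point.
- loupe_tip (a point): Middle of the outer edge of the loupe's finger tab. The flap is a black ring of 54 mm outside diameter with a lens, 8 mm thick, on a short arm, with a finger tab 22 mm wide and 8 mm thick at the outer end. The tip is 96 mm from the hinge axis; the hinge axis is 86 mm above the table, straight above the pusher's origin.
- screwdriver: Screwdriver, 200 mm, lying on the table; bystander. Origin: centre of its underside.
- dot_roll: Roll of stickers, 70 mm diameter, 22 high, lying on the table; bystander. Origin: centre of its underside.
- marker: Felt marker, 124 mm, lying on the table; bystander. Origin: centre of its underside.
- bottle: Squeeze bottle, 178 mm high, standing on the table; bystander. Origin: centre of its underside.
- lens_frame: The loupe's ring, lens, arm and finger tab as one body (see loupe_tip). Origin: on the hinge axis; its z axis points along the flap to the tip. More than 12 N from the fingers on it counts as hard. Until it snaps, pushing it also loads the pusher forward, and a fingertip that drives level into the leaning tab, without rising with it, tends to jam by friction.
Mind the look-alikes: they are no part of the job. Leave any red look-alike of the head alone.

How it is judged:
By the outcome, as a careful person would: the job done as asked, in the order asked, and still so for the second after the job is handed in, with the robot touching nothing.
It also fails if it takes over 64 s, if anything falls off the work surface, if the arm or the gripper's body presses on something with over 40 N, if the wrist force passes 120 N, or if a joint passes its speed limit or range.

### The arm

A 6-joint arm with a two-finger parallel gripper is mounted at the origin on a cart in front of the work surface, level with it; the furniture and walls round the work are solid. World frame = base frame: x ahead of the robot, y to its left, z up, the work surface at z = 0. Lengths are in m, angles in rad, forces in N, time in s.
With the tool pointing down it reaches from about 0.375 to 0.9 m from the base axis. Payload 3.1 kg.
Tool frame: the origin (TCP) lies at the very end of the fingers, on their centre line; the grasp point (between the pads) lies 19 mm behind it; z points along the fingers, y is the direction in which the jaws open and shut (so a half turn about z gives the same grasp; the last joint's range is limited). The gripper opens to 85 mm and grips with 20 to 120 N. Pads are 22 mm wide; open, the fingers measure 114 mm over their backs; the gripper's body (76 mm by 85 mm) begins 54 mm behind the grasp point. The pads swing forward as they close: fully open they stand 13 mm farther back than shut.
Start: joints at [-1.349, 0.527, 1.433, -0, 1.181, -0.178], TCP at [0.243, -0.576, 0.231] pointing down, gripper open.
Joint ranges: [-3.08, 3.08], [-0.75, 2.2], [0.22, 2.44], [-1.43, 4.57], [0, 2.65], [-2.85, 2.85]. Speed limits (rad/s): [2.79, 2.79, 3.14, 3.14, 3.14, 3.14].

### API

Orientations are given as a unit quaternion [x, y, z, w].
In Python, from station import * gives the robot as it stands.
- The arm moves only by the tool jog_arm, never from a script. Its argument "motion" is a list of rows, each a list of 5 numbers: the shift along the world's x, y, z in cm, then the turn about the world's z in degrees, then the closure in counts, from 0 (fully open) to 255 (shut). In form: [[tx, ty, tz, yaw, jaw], ...]. A call has 1 to 10 rows; each row shifts and turns the pose as measured when the row begins; what a row does not reach is not made up. A row lasts 1/12 s, in which the tool goes at most 41.7 mm and 7.16 degrees, less where a joint would pass 70% of its speed; a pose out of reach is approached as far as the arm can. A call with a gripper value outside its range is refused whole. The fingers move at their own pace and stop on an object; "squeeze" is the grip in N (left out, the last holds). Time passes only in rows, so rows that do not move let the fingers close. It gives the time, the measured TCP pose, the force and the opening at its end, in the units of the state.
- sense(): the state, without advancing time (a new reading comes with each control period).
- snapshot(name): name is "scene" or "top" or "wrist"; returns a dict with "img" (400x640x3 uint8, red, green, blue), "depth" (400x640 float32, m along the optical axis (not along the pixel's ray), 0 where there is no reading), "intrinsics" (3x3 intrinsics, pixels), "eye" and "attitude" of the camera in the world. Camera axes: x right, y down, z forward; pixel columns grow to the right and rows downward; lengths in m; the calibration is good to about 2 mm. A picture is of the moment at which its call begins.
- sign_off(): hands the job in, once; it reports no verdict.
The state is a dict: "t": time; "q": joint angles; "qd": joint speeds; "tau": joint torques, N m; "tcp_pos": TCP position; "tool_rot": TCP orientation; "force": force on the tool from outside, world axes, zero at the start; "ft_torque": the same for the moment, N m; "finger_gap": opening from 0.0 (shut) to 1.0 (fully open).
Only numpy, scipy, OpenCV 4.12 (cv2) and the standard library are available. Lean on these libraries where they do the work, as an engineer would, in place of code of your own. Each camera call takes 0.05 s, during which the arm holds its last target.

## Working session

There is one attempt and no reset: what is moved stays moved. The work goes in short steps, Python scripts to look and compute and a tool call to move; the robot and the scene stay as the last step left them, time stands still between calls to the robot, and variables do not carry over. Pictures are saved under pics/ and viewed, and the job is handed in when it is done.

Besides the shell and the picture viewer there is one more tool, called after "Emit:" as name(argument=value, ...) on one line, values as JSON. jog_arm: Moves the arm, as the interface text tells. Its arguments: {"type":"object","properties":{"motion":{"type":"array","items":{"type":"array","items":{"type":"number"}}},"squeeze":{"type":"number"}},"required":["motion"]}

```bash
mkdir -p pics; ls; cat > h.py <<'E'
from station import *
import numpy as np, cv2
def save(n,f):
    s=snapshot(n); cv2.imwrite('pics/'+f+'.png',s['img'][:,:,::-1]); np.savez('pics/'+f+'.npz',**{k:np.array(v) for k,v in s.items()}); return s
def load(f): return dict(np.load('pics/'+f+'.npz'))
def R(a):
    a=np.array(a)
    if a.shape==(3,3): return a
    from scipy.spatial.transform import Rotation
    return Rotation.from_quat(a).as_matrix()
def cloud(s):
    K=s['intrinsics'];d=s['depth'];v,u=np.mgrid[:d.shape[0],:d.shape[1]]
    P=np.stack([(u-K[0,2])/K[0,0]*d,(v-K[1,2])/K[1,1]*d,d],-1)
    W=P@R(s['attitude']).T+s['eye']; W[d==0]=np.nan; return W
def proj(s,p):
    c=R(s['attitude']).T@(np.array(p)-s['eye']); K=s['intrinsics']; return K[0,0]*c[0]/c[2]+K[0,2],K[1,1]*c[1]/c[2]+K[1,2]
E
python3 - <<'E'
from h import *
for n in ('scene','top','wrist'):
    s=save(n,n+'0'); print(n,s['eye'],s['attitude'])
print(sense())
E
```

```text
pics
scene [-0.50676403  0.5359828   0.96191133] [-0.45923427  0.75611999 -0.39764203  0.24344868]
top [ 3.76624371e-01 -9.88336140e-04  1.41849824e+00] [-0.69767169  0.71225509 -0.05035648  0.05840477]
wrist [ 0.30609693 -0.54897737  0.37429789] [ 0.82581415 -0.54727038 -0.07565054  0.11315086]
{'t': 0.15, 'q': array([-1.34951235e+00,  5.28266772e-01,  1.43361704e+00, -6.63273719e-06,
        1.18137594e+00, -1.78523022e-01]), 'qd': array([ 0.00248055, -0.00349418, -0.00383555, -0.00167981, -0.00123792,
       -0.00049236]), 'tau': array([ 4.58541181e-04, -4.42743051e+01, -1.78274900e+01, -2.41807593e-04,
        5.67076480e-03, -2.00482191e-05]), 'tcp_pos': array([ 0.24316575, -0.5751636 ,  0.23054683]), 'tool_rot': array([ 9.80085154e-01,  1.98575920e-01, -2.08867031e-05, -8.33296100e-04]), 'force': array([ 0.08781455, -0.77465659, -0.15377651]), 'ft_torque': array([ 0.00236091,  0.04829926, -0.03159895]), 'finger_gap': 0.9993904980724075}
```

View pics/scene0.png

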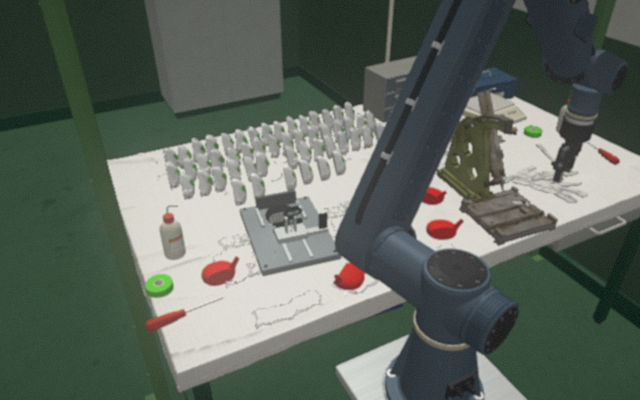

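View pics/top0.png

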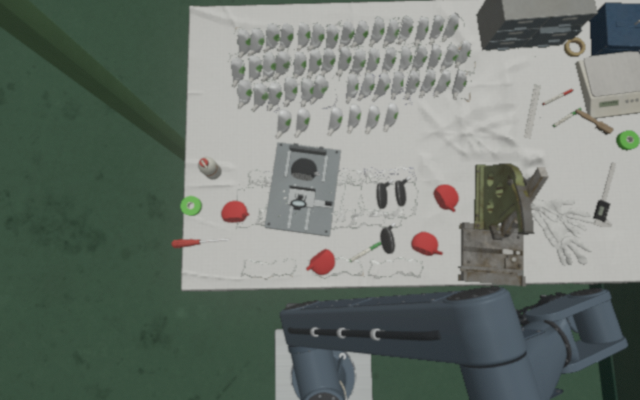

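View pics/wrist0.png

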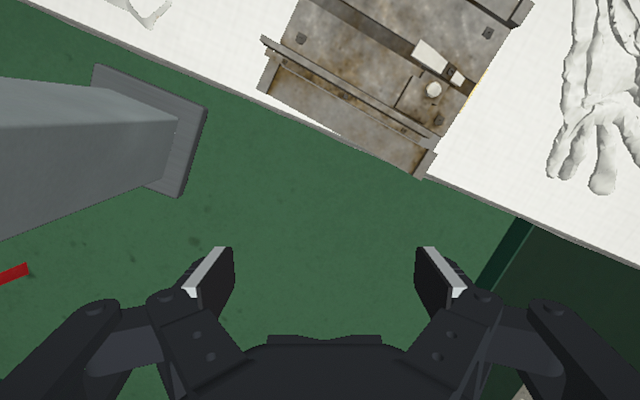

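```bash
python3 - <<'E'
from h import *
s=load('top0');W=cloud(s)
c=s['img'][130:250,250:410,::-1]; cv2.imwrite('pics/topc.png',cv2.resize(c,None,fx=5,fy=5,interpolation=cv2.INTER_CUBIC))
s2=load('scene0')
c=s2['img'][170:290,220:380,::-1]; cv2.imwrite('pics/scc.png',cv2.resize(c,None,fx=5,fy=5,interpolation=cv2.INTER_CUBIC))
for (u,v) in [(303,190),(320,203),(303,168),(350,250),(280,145),(338,152),(270,225),(330,233)]: print(u,v,W[v,u].round(4))
m=(abs(W[...,2]-0.022)<.004)
m[:, :260]=0;m[:,350:]=0;m[:130]=0;m[245:]=0
pts=W[m][:,:2].astype(np.float32); print(len(pts),cv2.minAreaRect(pts))
E
```

```text
303 190 [0.6204 0.0539 0.0493]
320 203 [ 0.5742 -0.0035  0.0478]
303 168 [0.6963 0.0525 0.0555]
350 250 [ 0.4142 -0.1046 -0.0048]
280 145 [0.789  0.1342 0.0254]
338 152 [ 0.7597 -0.0714  0.0213]
270 225 [0.5051 0.1715 0.0183]
330 233 [ 0.473  -0.0358  0.0211]
2865 ((0.6680229306221008, 0.060391828417778015), (0.2867775857448578, 0.3771701753139496), 81.30097198486328)
```

View pics/topc.png

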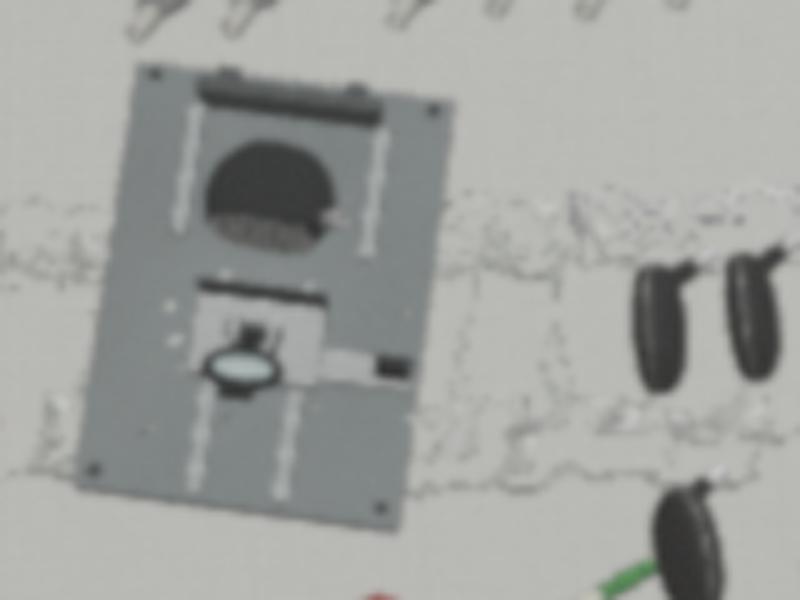

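View pics/scc.png

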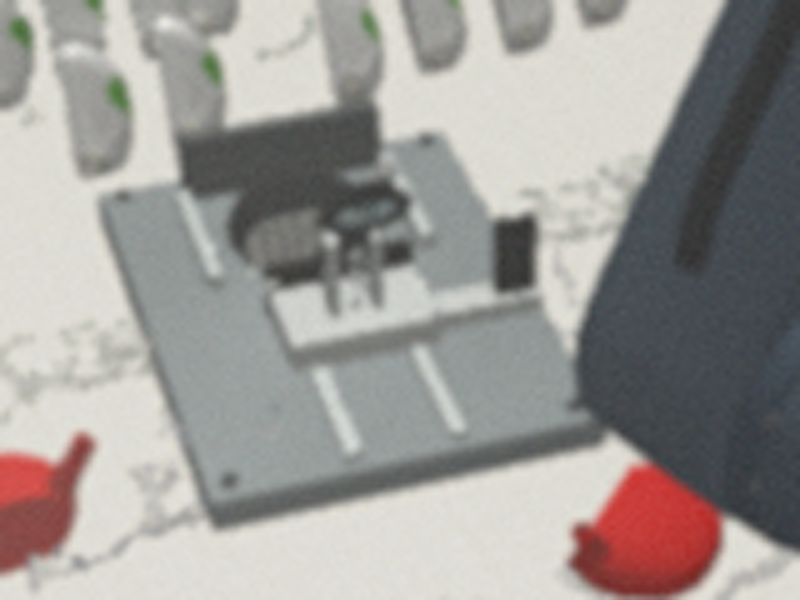

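```bash
cat >> h.py <<'E'
def ray(s,u,v,z):
    K=s['intrinsics'];d=R(s['attitude'])@np.array([(u-K[0,2])/K[0,0],(v-K[1,2])/K[1,1],1]);e=np.array(s['eye'])
    return e+d*(z-e[2])/d[2]
E
python3 - <<'E'
from h import *
s=load('top0')
print(s['intrinsics'])
C=[ray(s,250+a/5,130+b/5,.022) for a,b in [(138,63),(455,100),(398,532),(77,488)]]
for c in C: print(c.round(4))
C=np.array(C);o=C.mean(0);print('origin',o)
fx=(C[0]+C[1]-C[2]-C[3])/2; ly=(C[0]+C[3]-C[1]-C[2])/2
print(fx,np.linalg.norm(fx),np.degrees(np.arctan2(fx[1],fx[0])));print(ly,np.linalg.norm(ly),np.degrees(np.arctan2(-ly[0],ly[1])))
for n,a,b,z in [('paddle top',392,367,.1),('tab',235,395,.14),('jawL',198,285,.05),('jawR',327,300,.05)]:
    print(n,ray(s,250+a/5,130+b/5,z))
E
```

```text
[[405.01526413   0.         315.21057025]
 [  0.         405.01526413 198.68623679]
 [  0.           0.           1.        ]]
[0.799  0.1431 0.022 ]
[ 0.7665 -0.0822  0.022 ]
[ 0.4612 -0.0341  0.022 ]
[0.4961 0.187  0.022 ]
origin [0.63073597 0.05343019 0.022     ]
[ 0.30409979 -0.04602214  0.        ] 0.3075625493399142 -8.60577869690718
[0.03369347 0.22318593 0.        ] 0.22571488901129735 -8.584883038410473
paddle top [ 0.56478205 -0.03100517  0.1       ]
tab [0.54322112 0.07026918 0.14      ]
jawL [0.63172291 0.09976082 0.05      ]
jawR [0.61930404 0.01128734 0.05      ]
```

Emit:
jog_arm(motion=[[0,0,3,0,255],[0,0,3,0,255],[0.5,1,2,-3,255],[1,3,0,-5,255],[1.2,3.5,0,-5,255],[1.2,3.5,0,-5,255],[1.2,3.5,0,-5,255],[1.2,3.5,0,-5,255],[1.2,3.5,0,-3.5,255],[1.2,3.5,0,0,255]], squeeze=20)

```text
t: 0.98
tcp_pos: [0.3281, -0.3213, 0.3089]
tool_rot: [0.995, -0.095, 0.002, -0.002]
force: [-0.5, -0.2, 0.1]
finger_gap: -0.001
```

Emit:
jog_arm(motion=[[1.3,4,0,0.5,255],[1.3,4,0,0.5,255],[1.3,4,0,0.5,255],[1.3,4,0,0.5,255],[1.3,4,0,0.3,255],[1.3,4,0,0,255],[1.3,3,0,0,255],[0.8,1,0,0,255],[0,0,0,0,255]])

```text
t: 1.73
tcp_pos: [0.4229, -0.033, 0.3086]
tool_rot: [0.997, -0.072, 0.002, -0.004]
force: [0.2, 0.5, 0.4]
finger_gap: -0.001
```

```bash
python3 - <<'E'
from h import *
s=save('wrist','w1');print(s['eye'],sense()['tcp_pos'],sense()['tool_rot'],sense()['force'])
E
```

```text
[ 0.48986829 -0.04419824  0.45265315] [ 0.42206933 -0.03364577  0.30845725] [ 0.99734305 -0.07275063  0.00120771 -0.00356891] [ 0.08196411 -0.58802536  1.56468036]
```

View pics/w1.png

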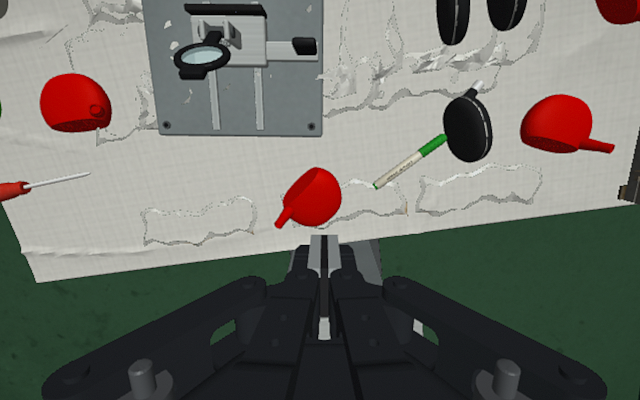

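Emit:
jog_arm(motion=[[3,1,0,0,255],[3,1,0,0,255],[2,0,0,0,255],[0,0,0,0,255]])

```text
t: 2.12
tcp_pos: [0.5014, -0.0159, 0.3076]
tool_rot: [0.997, -0.074, -0.001, -0.002]
force: [0.8, 0.0, 0.8]
finger_gap: -0.001
```

```bash
python3 - <<'E'
from h import *
s=save('wrist','w2');print(s['eye'],sense()['tcp_pos'],sense()['tool_rot'],sense()['force'])
cv2.imwrite('pics/w2c.png',cv2.resize(s['img'][:240,100:440,::-1],None,fx=2.3,fy=2.3,interpolation=cv2.INTER_CUBIC))
E
```

```text
[ 0.56912002 -0.0271076   0.45134217] [ 0.49921643 -0.01571317  0.30727513] [ 0.99722182 -0.07440222 -0.00247738 -0.00261199] [-0.1516902  -0.34762035 -0.70632411]
```

View pics/w2c.png

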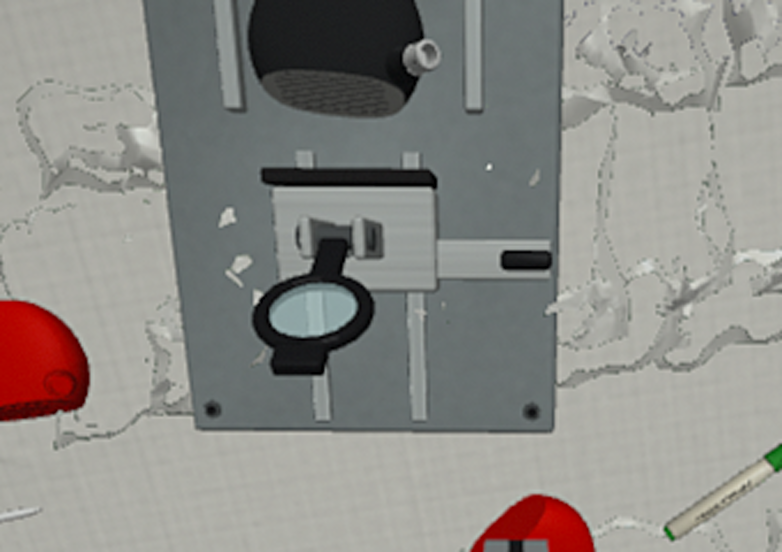

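```bash
python3 - <<'E'
from h import *
s=load('w2');W=cloud(s)
y=np.radians(-8.6);ex=np.array([np.cos(y),np.sin(y)]);ey=np.array([-ex[1],ex[0]])
o=np.array([.6307,.0534])
def st(p): return np.array([(p[:2]-o)@ex,(p[:2]-o)@ey,p[2]])
f=lambda a,b:(100+a/2.3,b/2.3)
for n,a,b,z in [('plateBR',553,431,.022),('plateBL',197,429,.022),('plate left hi',143,0,.022),('plate right hi',562,0,.022)]:
    p=ray(s,*f(a,b),z);print(n,p.round(4),st(p).round(4))
for n,a,b in [('paddle',526,260),('paddle rear',526,268),('tabmid',298,366),('tab',298,355),('block',250+60,210),('outrig',470,260),('head',340,90),('jaw',350,177)]:
    u,v=f(a,b);u=int(round(u));v=int(round(v))
    p=np.nanmedian(W[v-1:v+2,u-1:u+2].reshape(-1,3),0);print(n,u,v,p.round(4),st(p).round(4))
# cluster paddle points
A=W[95:130,310:350].reshape(-1,3);A=A[(A[:,2]>.065)];S=np.array([st(p) for p in A]);print(len(S),S.min(0),S.max(0),np.median(S,0),np.percentile(S,[5,95],axis=0))
A=W[110:170,200:270].reshape(-1,3);A=A[(A[:,2]>.145)];S=np.array([st(p) for p in A]);print(len(S),np.percentile(S,[2,98],axis=0),np.median(S,0))
E
```

```text
plateBR [ 0.462  -0.0336  0.022 ] [-0.1538 -0.1113  0.022 ]
plateBL [0.4965 0.19   0.022 ] [-0.1531  0.1149  0.022 ]
plate left hi [0.7329 0.1542 0.022 ] [0.086  0.1149 0.022 ]
plate right hi [ 0.699  -0.0704  0.022 ] [ 0.0861 -0.1122  0.022 ]
paddle 329 113 [ 0.5681 -0.0313  0.0941] [-0.0492 -0.0931  0.0941]
paddle rear 329 117 [ 0.5637 -0.0308  0.0932] [-0.0536 -0.0933  0.0932]
tabmid 230 159 [0.5409 0.0677 0.1678] [-0.091   0.0007  0.1678]
tab 230 154 [0.5451 0.068  0.1638] [-0.0868  0.0016  0.1638]
block 235 91 [0.612  0.0818 0.0473] [-0.0227  0.0253  0.0473]
outrig 304 113 [5.728e-01 3.000e-04 4.330e-02] [-0.0493 -0.0612  0.0433]
head 248 39 [0.6674 0.0524 0.048 ] [0.0364 0.0045 0.048 ]
jaw 252 77 [0.6231 0.0542 0.0612] [-0.0076 -0.0004  0.0612]
197 [-0.0536802  -0.10455898  0.09070114] [-0.0448231  -0.07935483  0.09628444] [-0.04923702 -0.09194582  0.09383612] [[-0.0536372  -0.10330609  0.09184845]
 [-0.04485555 -0.08056682  0.09546018]]
749 [[-0.09522475 -0.01903783  0.14561711]
 [-0.0752478   0.02307902  0.16817836]] [-0.08299551  0.00161967  0.15606601]
```

Emit:
jog_arm(motion=[[0,0,-4,0,255],[0,0,-4,0,255],[0,0,-4,0,255],[0.5,-0.4,-4,0,255],[0.5,-0.3,-3.5,0,255],[0,0,-2.5,0,255],[0,0,-1.5,0,255],[0,0,-0.8,0,255],[0,0,0,0,255]])

```text
t: 2.92
tcp_pos: [0.4988, -0.0333, 0.0597]
tool_rot: [0.997, -0.081, -0.003, -0.001]
force: [-0.2, 0.3, -1.4]
finger_gap: -0.001
```

```bash
cat >> h.py <<'E'
y_=np.radians(-8.6);ex=np.array([np.cos(y_),np.sin(y_)]);ey=np.array([-ex[1],ex[0]])
o=np.array([.6308,.0542])
def st(p): return np.array([(p[:2]-o)@ex,(p[:2]-o)@ey,p[2]])
def rep():
    s=sense(); print('t',round(s['t'],2),'stand tcp mm',(st(s['tcp_pos'])*1000).round(1),'F stand',(s['force'][:2]@ex).round(2),(s['force'][:2]@ey).round(2),s['force'][2].round(2))
E
python3 - <<'E'
from h import *
rep();s=save('wrist','w3');rep()
E
```

```text
t 2.92 stand tcp mm [-117.4 -106.3   59.7] F stand -0.23 0.23 -1.4
t 2.97 stand tcp mm [-117.  -106.3   60.5] F stand 0.25 -0.76 -0.0
```

View pics/w3.png

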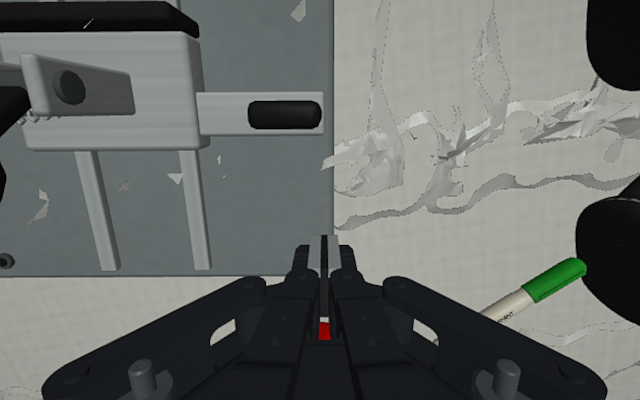

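Emit:
jog_arm(motion=[[0.2,1.3,0,0.7,255],[1.5,-0.2,0,0,255],[1.5,-0.2,0,0,255],[0.8,-0.1,0,0,255],[0,0,0,0,255]])

```text
t: 3.38
tcp_pos: [0.5419, -0.0237, 0.0674]
tool_rot: [0.997, -0.074, 0.002, -0.0]
force: [-0.6, 0.7, 0.9]
finger_gap: 0.002
```

```bash
python3 - <<'E'
from h import *
rep();s=save('wrist','w4');rep()
E
```

```text
t 3.38 stand tcp mm [-76.2 -90.3  67.4] F stand -0.74 0.57 0.91
t 3.43 stand tcp mm [-77.2 -90.2  67.4] F stand -0.1 -0.11 -0.31
```

View pics/w4.png

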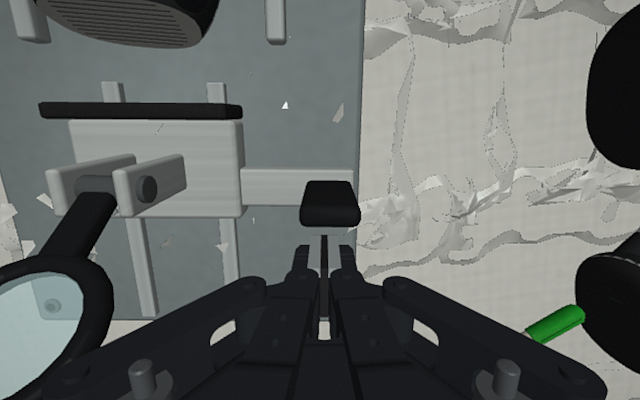

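Emit:
jog_arm(motion=[[0.4,-0.05,-0.7,0,255],[0.4,-0.05,0,0,255],[0.3,-0.05,0,0,255],[0.3,-0.05,0,0,255],[0.3,-0.05,0,0,255],[0.3,-0.05,0,0,255]])

```text
t: 3.93
tcp_pos: [0.5535, -0.024, 0.0603]
tool_rot: [0.997, -0.073, -0.007, -0.001]
force: [-6.3, 1.3, 4.8]
finger_gap: 0.001
```

```bash
python3 - <<'E'
from h import *
rep()
E
```

```text
t 3.93 stand tcp mm [-64.7 -88.8  60.3] F stand -6.42 0.34 4.79
```

Emit:
jog_arm(motion=[[0.4,-0.06,0.05,0,255],[0.4,-0.06,0,0,255],[0.4,-0.06,0,0,255],[0.4,-0.06,0,0,255]])

```text
t: 4.27
tcp_pos: [0.5548, -0.024, 0.0594]
tool_rot: [0.997, -0.073, -0.024, -0.003]
force: [-6.8, -0.3, 4.8]
finger_gap: 0.001
```

```bash
python3 - <<'E'
from h import *
rep()
E
```

```text
t 4.27 stand tcp mm [-63.4 -88.6  59.4] F stand -6.68 -1.35 4.84
```

Emit:
jog_arm(motion=[[0.8,-0.12,0,0,255],[0.8,-0.12,0,0,255]])

```text
t: 4.43
tcp_pos: [0.562, -0.0249, 0.0589]
tool_rot: [0.997, -0.072, -0.034, -0.004]
force: [-6.0, -0.2, 4.9]
finger_gap: -0.0
```

```bash
python3 - <<'E'
from h import *
rep()
E
```

```text
t 4.43 stand tcp mm [-56.2 -88.5  58.9] F stand -5.92 -1.11 4.95
```

Emit:
jog_arm(motion=[[1.2,-0.18,0.1,0,255],[1.2,-0.18,0.1,0,255]])

```text
t: 4.6
tcp_pos: [0.5757, -0.027, 0.0593]
tool_rot: [0.996, -0.072, -0.046, -0.005]
force: [-7.0, -0.1, 1.8]
finger_gap: -0.001
```

```bash
python3 - <<'E'
from h import *
rep()
E
```

```text
t 4.6 stand tcp mm [-42.3 -88.5  59.3] F stand -6.91 -1.14 1.8
```

Emit:
jog_arm(motion=[[1.2,-0.18,0.1,0,255]])

```text
t: 4.68
tcp_pos: [0.5827, -0.0281, 0.0594]
tool_rot: [0.996, -0.072, -0.052, -0.006]
force: [-8.8, -0.3, 4.0]
finger_gap: 0.0
```

```bash
python3 - <<'E'
from h import *
rep();s=save('wrist','w5');rep()
E
```

```text
t 4.68 stand tcp mm [-35.2 -88.6  59.4] F stand -8.66 -1.57 4.02
t 4.73 stand tcp mm [-32.2 -88.6  59.5] F stand -5.06 0.07 -0.79
```

View pics/w5.png

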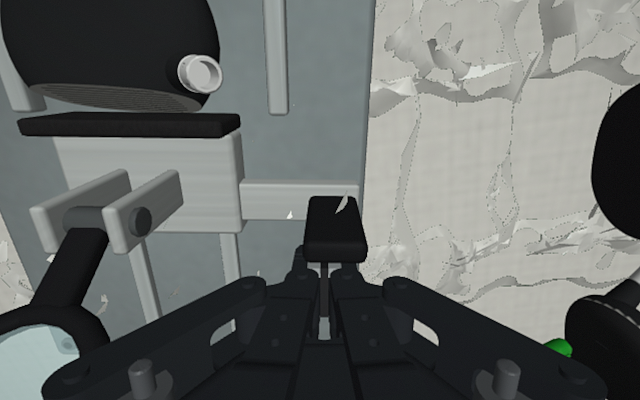

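Emit:
jog_arm(motion=[[1.0,-0.15,0.1,0,255],[1.0,-0.15,0.1,0,255]])

```text
t: 4.9
tcp_pos: [0.5951, -0.03, 0.0597]
tool_rot: [0.995, -0.071, -0.063, -0.007]
force: [-7.3, 0.1, 3.3]
finger_gap: -0.002
```

```bash
python3 - <<'E'
from h import *
rep();
E
```

```text
t 4.9 stand tcp mm [-22.7 -88.6  59.7] F stand -7.26 -1.03 3.26
```

Emit:
jog_arm(motion=[[0.8,-0.12,0.1,0,255]])

```text
t: 4.98
tcp_pos: [0.5986, -0.0306, 0.0599]
tool_rot: [0.995, -0.071, -0.068, -0.007]
force: [-7.7, -1.0, 2.7]
finger_gap: 0.002
```

```bash
python3 - <<'E'
from h import *
rep();
E
```

```text
t 4.98 stand tcp mm [-19.1 -88.6  59.9] F stand -7.49 -2.18 2.72
```

Emit:
jog_arm(motion=[[0.8,-0.1,0.1,0,255]])

```text
t: 5.07
tcp_pos: [0.6016, -0.0311, 0.0601]
tool_rot: [0.995, -0.071, -0.075, -0.007]
force: [-12.2, -0.5, 3.1]
finger_gap: -0.002
```

```bash
python3 - <<'E'
from h import *
rep();s=save('wrist','w6');rep()
E
```

```text
t 5.07 stand tcp mm [-16.1 -88.7  60.1] F stand -12.03 -2.29 3.14
t 5.12 stand tcp mm [-16.1 -88.7  60.1] F stand -8.76 -1.74 4.9
```

View pics/w6.png

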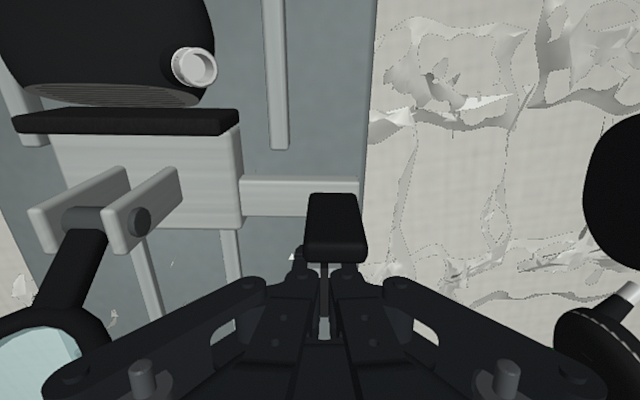

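```bash
python3 - <<'E'
from h import *
s=save('top','t2');cv2.imwrite('pics/t2c.png',cv2.resize(s['img'][130:250,250:410,::-1],None,fx=5,fy=5,interpolation=cv2.INTER_CUBIC))
s=save('scene','s2');cv2.imwrite('pics/s2c.png',cv2.resize(s['img'][170:290,220:380,::-1],None,fx=5,fy=5,interpolation=cv2.INTER_CUBIC))
rep()
E
```

```text
t 5.22 stand tcp mm [-16.1 -88.7  60.1] F stand -9.0 -3.14 3.58
```

View pics/t2c.png

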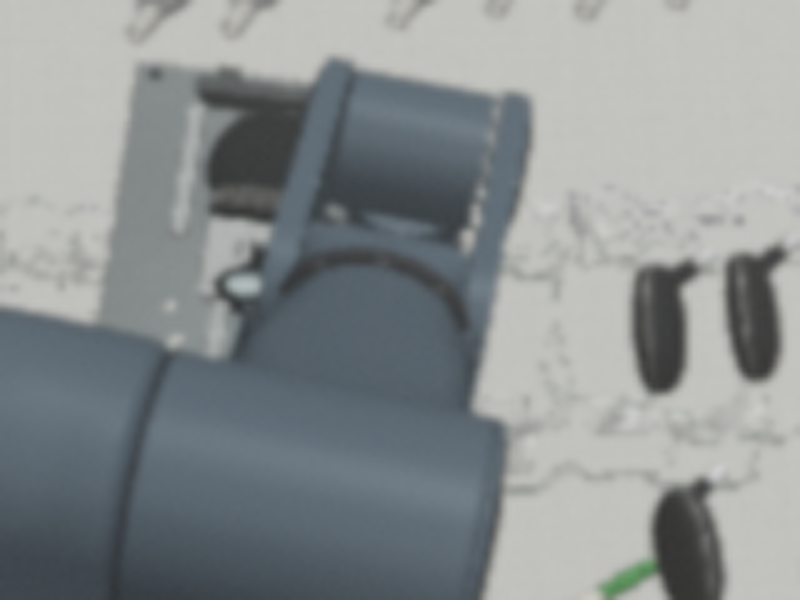

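View pics/s2c.png

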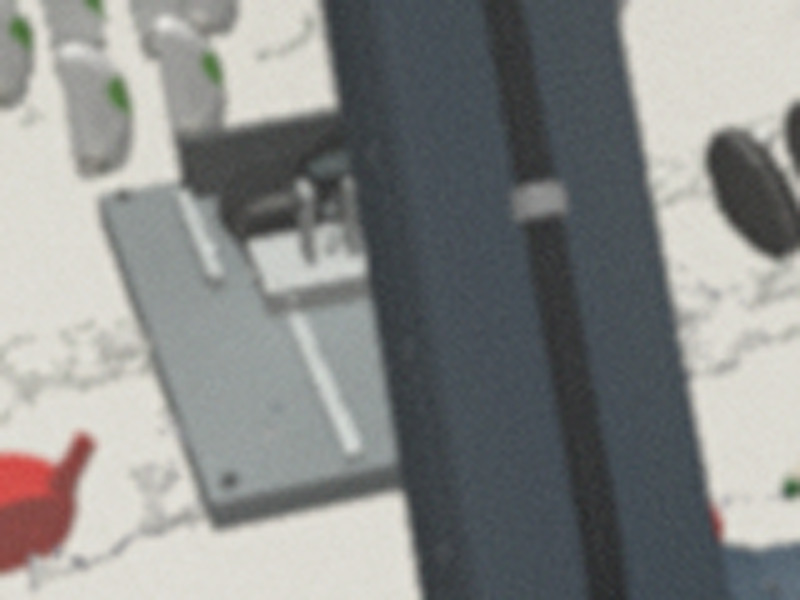

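Emit:
jog_arm(motion=[[0.8,-0.1,0.1,0,255]])

```text
t: 5.3
tcp_pos: [0.6013, -0.031, 0.0603]
tool_rot: [0.994, -0.07, -0.084, -0.008]
force: [-17.1, -0.1, 8.2]
finger_gap: -0.003
```

```bash
python3 - <<'E'
from h import *
rep();s=save('wrist','w7');rep();s=save('wrist','w7');rep()
E
```

```text
t 5.3 stand tcp mm [-16.4 -88.7  60.3] F stand -16.92 -2.67 8.22
t 5.35 stand tcp mm [-16.5 -88.7  60.3] F stand -14.02 -1.92 8.05
t 5.4 stand tcp mm [-16.5 -88.7  60.3] F stand -13.89 -2.47 7.3
```

Emit:
jog_arm(motion=[[-0.8,0.12,0,0,255],[-1.5,0.2,0,0,255],[-2,0.3,0,0,255],[-2,0.3,0,0,255],[-2,0.3,3,0,255],[-2,0.3,4,0,255],[0,0,4,0,255],[0,0,4,0,255],[-1,1,4,0,255],[0,0,0,0,255]])

```text
t: 6.23
tcp_pos: [0.4796, -0.0054, 0.2487]
tool_rot: [0.993, -0.072, -0.089, -0.009]
force: [1.2, -0.5, -0.4]
finger_gap: -0.004
```

```bash
python3 - <<'E'
from h import *
rep();s=save('wrist','w8');rep();print(sense()['tool_rot'],s['eye'])
s=save('top','t3');cv2.imwrite('pics/t3c.png',cv2.resize(s['img'][130:250,250:410,::-1],None,fx=5,fy=5,interpolation=cv2.INTER_CUBIC))
s=save('scene','s3');cv2.imwrite('pics/s3c.png',cv2.resize(s['img'][170:290,220:380,::-1],None,fx=5,fy=5,interpolation=cv2.INTER_CUBIC))
E
```

```text
t 6.23 stand tcp mm [-140.6  -81.5  248.7] F stand 1.26 -0.31 -0.45
t 6.28 stand tcp mm [-140.4  -82.2  246.3] F stand 0.69 -0.89 -0.44
[ 0.99333451 -0.07218463 -0.08940336 -0.00910922] [ 0.57103309 -0.01991916  0.37808052]
```

View pics/w8.png

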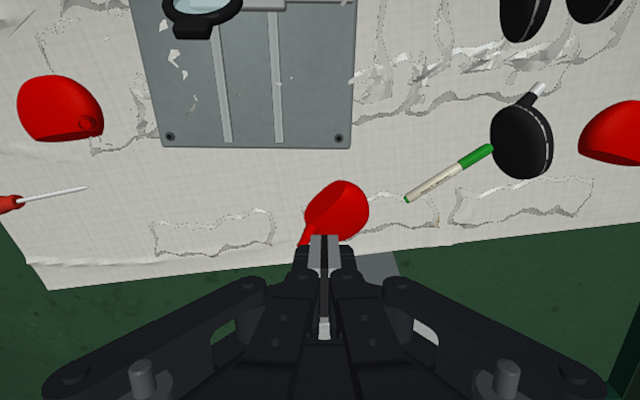

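View pics/t3c.png

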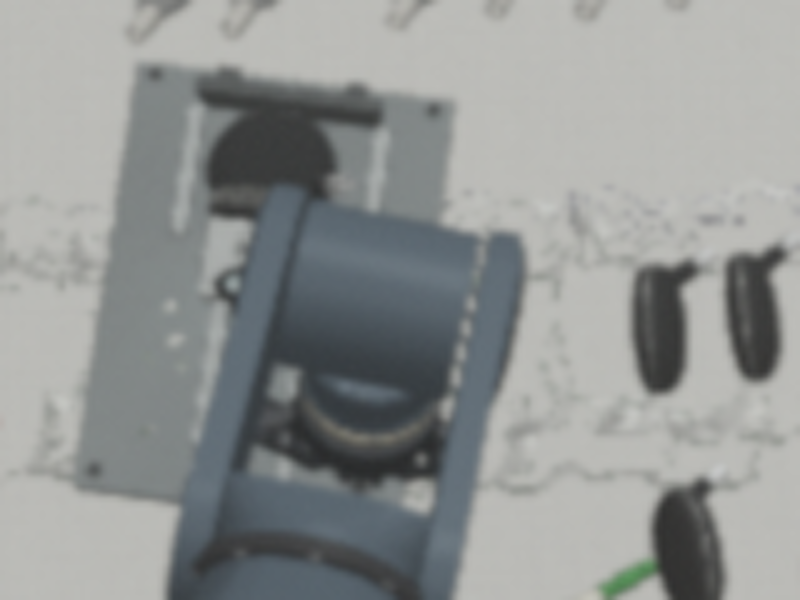

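View pics/s3c.png

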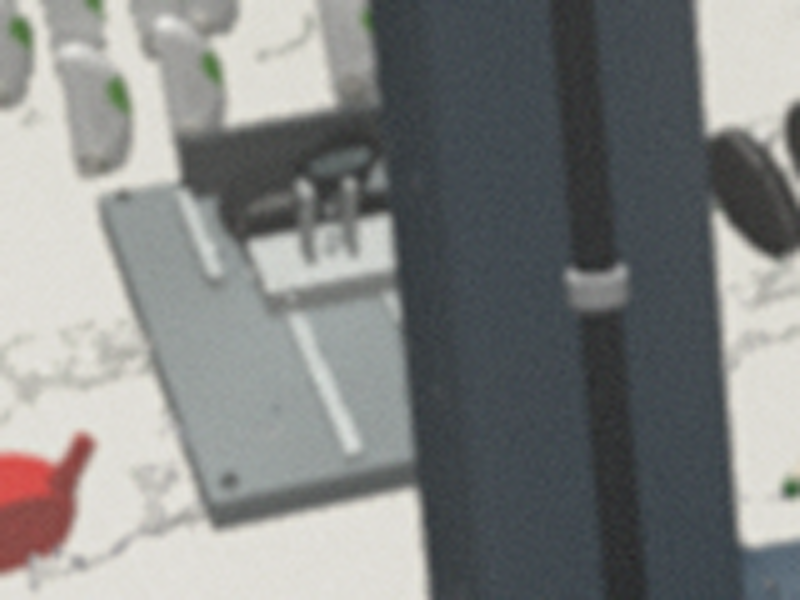

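```bash
python3 - <<'E'
from h import *
s=load('w8');W=cloud(s)
A=W[0:45,150:250].reshape(-1,3);A=A[(A[:,2]>.12)&(A[:,2]<.2)];S=np.array([st(p) for p in A])*1000;print(len(S),np.percentile(S,[2,50,98],axis=0).round(1))
B=S[S[:,2]>158];print(len(B),np.percentile(B,[2,50,98],axis=0).round(1))
for uv in [(193,36),(193,30),(193,33)]: print(uv,(st(W[uv[1],uv[0]])*1000).round(1))
E
```

```text
2372 [[-41.4 -23.2 136.7]
 [-27.2  -0.6 152.8]
 [-17.3  22.7 168.3]]
829 [[-41.9  -9.  158.8]
 [-36.1   0.5 165.7]
 [-29.6  11.7 168.7]]
(193, 36) [-39.9  -0.  166.3]
(193, 30) [-36.7  -1.5 168.5]
(193, 33) [-38.3  -0.9 167.7]
```

```bash
python3 - <<'E'
from h import *
print(sense()['q'].round(3))
E
```

```text
[-0.239  0.396  1.657 -0.012  1.277  1.482]
```

Emit:
jog_arm(motion=[[0,0,1,7,255],[0,0,1,7,255],[0,0,1,7,255],[0,0,0,7,255],[0,0,0,7,255],[0,0,0,7,255],[0,0,0,7,255],[0,0,0,7,255],[0,0,0,7,255],[0,0,0,7,255]])

```text
t: 7.22
tcp_pos: [0.4718, -0.0077, 0.2513]
tool_rot: [0.845, 0.523, -0.1, 0.043]
force: [-0.1, -1.1, 0.0]
finger_gap: -0.001
```

Emit:
jog_arm(motion=[[0,0,0,7,255],[0,0,0,7,255],[0,0,0,7,255],[0,0,0,7,255],[0,0,0,7,255],[0,0,0,7,255],[0,0,0,7,255],[0,0,0,7,255],[0,0,0,7,255],[0,0,0,7,255]])

```text
t: 8.05
tcp_pos: [0.4627, -0.0066, 0.2262]
tool_rot: [0.378, 0.92, -0.072, 0.079]
force: [-0.8, 0.3, 0.5]
finger_gap: 0.002
```

```bash
python3 - <<'E'
from h import *
rep();print(sense()['q'].round(3)); M=R(sense()['tool_rot']);print(M.round(3))
E
```

```text
t 8.05 stand tcp mm [-157.1  -85.3  226.2] F stand -0.79 0.14 0.46
[-0.141  0.297  1.894 -0.239  0.847 -0.783]
[[-0.702  0.706  0.09 ]
 [ 0.684  0.704 -0.192]
 [-0.199 -0.073 -0.977]]
```

Emit:
jog_arm(motion=[[0,0,0.5,7,255],[0,0,0.5,7,255],[0,0,0.5,7,255],[0,0,0.5,7,255],[0,0,0.5,7,255],[0,0,0,4,255],[0,0,0,0,255]])

```text
t: 8.63
tcp_pos: [0.454, -0.0061, 0.2354]
tool_rot: [0.039, 0.995, -0.043, 0.082]
force: [-0.9, -0.9, -0.2]
finger_gap: -0.001
```

```bash
cat >> h.py <<'E'
def rot():
    M=R(sense()['tool_rot']);z=M[:,2];print('q',sense()['q'].round(3),'toolx bearing',np.degrees(np.arctan2(M[1,0],M[0,0])).round(1),'toolz stand',(z[:2]@ex).round(3),(z[:2]@ey).round(3))
E
python3 - <<'E'
from h import *
rep();rot()
E
```

```text
t 8.63 stand tcp mm [-165.8  -86.1  235.4] F stand -0.8 -1.07 -0.25
q [-0.225  0.236  1.949 -0.076  0.78  -1.667] toolx bearing 175.9 toolz stand 0.172 -0.066
```

Emit:
jog_arm(motion=[[1,3,0,-2.5,255],[1.5,3,0,-2,255],[3,1.5,-2,0,255],[2,0,-2.5,0,255],[0,0,-2,0,255],[0,0,0,0,255]])

```text
t: 9.13
tcp_pos: [0.53, 0.0704, 0.1592]
tool_rot: [0.09, 0.992, -0.047, 0.074]
force: [-0.8, 0.0, -1.1]
finger_gap: 0.0
```

```bash
python3 - <<'E'
from h import *
rep();rot()
E
```

```text
t 9.13 stand tcp mm [-102.1    0.9  159.2] F stand -0.84 -0.11 -1.07
q [-0.019  0.476  1.821 -0.16   0.708 -1.295] toolx bearing 170.0 toolz stand 0.154 -0.084
```

Emit:
jog_arm(motion=[[1.5,-0.23,-0.2,0.5,255],[1.5,-0.23,-0.2,0.5,255],[0.8,-0.12,-0.2,0,255],[0,0,0,0,255]])

```text
t: 9.47
tcp_pos: [0.5648, 0.0646, 0.1471]
tool_rot: [0.083, 0.993, -0.047, 0.067]
force: [1.0, -0.3, 0.4]
finger_gap: 0.005
```

```bash
python3 - <<'E'
from h import *
rep();rot();s=save('wrist','w9')
s=save('scene','s4');cv2.imwrite('pics/s4c.png',cv2.resize(s['img'][130:290,220:420,::-1],None,fx=4,fy=3.7,interpolation=cv2.INTER_CUBIC))
E
```

```text
t 9.47 stand tcp mm [-66.8   0.4 147.1] F stand 1.02 -0.12 0.42
q [-0.029  0.534  1.74  -0.149  0.743 -1.33 ] toolx bearing 170.8 toolz stand 0.14 -0.084
```

View pics/w9.png

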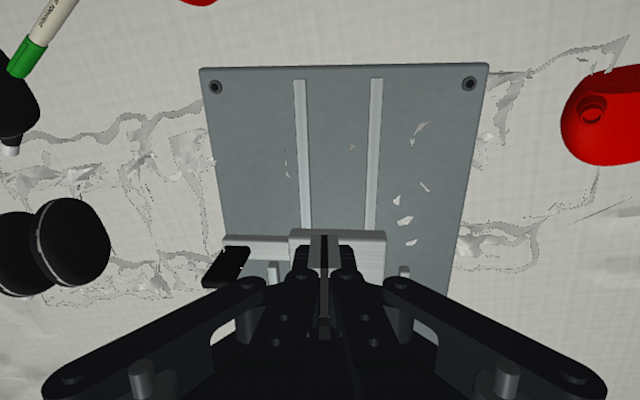

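View pics/s4c.png

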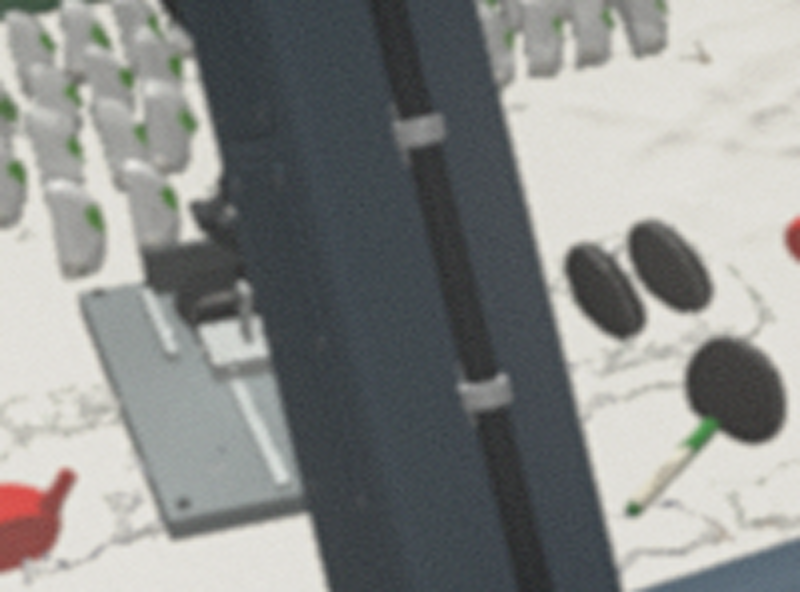

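Emit:
jog_arm(motion=[[0.5,-0.07,0.4,0,255],[0.5,-0.07,0.2,0,255],[0.3,-0.05,0.1,0,255]])

```text
t: 9.82
tcp_pos: [0.5738, 0.063, 0.1555]
tool_rot: [0.083, 0.993, -0.047, 0.065]
force: [-0.6, 0.0, 0.1]
finger_gap: 0.004
```

```bash
python3 - <<'E'
from h import *
rep();rot()
E
```

```text
t 9.82 stand tcp mm [-57.7   0.2 155.5] F stand -0.58 -0.07 0.07
q [-0.032  0.532  1.709 -0.143  0.781 -1.341] toolx bearing 170.8 toolz stand 0.136 -0.085
```

Emit:
jog_arm(motion=[[0.5,-0.07,-0.1,0,255],[0.4,-0.06,0.1,0,255]])

```text
t: 9.98
tcp_pos: [0.5819, 0.0619, 0.1566]
tool_rot: [0.083, 0.993, -0.047, 0.064]
force: [-4.4, 0.4, 3.3]
finger_gap: 0.002
```

```bash
python3 - <<'E'
from h import *
rep()
E
```

```text
t 9.98 stand tcp mm [-49.5   0.3 156.6] F stand -4.4 -0.28 3.32
```

Emit:
jog_arm(motion=[[0.5,-0.07,0.5,0,255]])

```text
t: 10.07
tcp_pos: [0.5853, 0.0613, 0.1608]
tool_rot: [0.083, 0.994, -0.047, 0.062]
force: [-3.0, 0.2, -1.8]
finger_gap: -0.002
```

```bash
python3 - <<'E'
from h import *
rep()
E
```

```text
t 10.07 stand tcp mm [-46.    0.2 160.8] F stand -2.99 -0.28 -1.8
```

Emit:
jog_arm(motion=[[0.6,-0.09,0.38,0,255],[0.6,-0.09,0.35,0,255]])

```text
t: 10.23
tcp_pos: [0.597, 0.0595, 0.1682]
tool_rot: [0.083, 0.994, -0.047, 0.06]
force: [-1.0, 0.3, -1.5]
finger_gap: 0.001
```

```bash
python3 - <<'E'
from h import *
rep()
E
```

```text
t 10.23 stand tcp mm [-34.2   0.2 168.2] F stand -1.0 0.14 -1.52
```

Emit:
jog_arm(motion=[[0.6,-0.09,0.1,0,255],[0.6,-0.09,0.1,0,255]])

```text
t: 10.4
tcp_pos: [0.6109, 0.0575, 0.1716]
tool_rot: [0.083, 0.994, -0.047, 0.061]
force: [-1.4, -1.3, 1.2]
finger_gap: -0.001
```

```bash
python3 - <<'E'
from h import *
rep();rot()
E
```

```text
t 10.4 stand tcp mm [-20.1   0.3 171.6] F stand -1.22 -1.47 1.22
q [-0.04   0.552  1.599 -0.13   0.876 -1.366] toolx bearing 170.8 toolz stand 0.128 -0.086
```

Emit:
jog_arm(motion=[[0.6,-0.09,0.05,0,255],[0.6,-0.09,0,0,255],[0.6,-0.09,0,0,255]])

```text
t: 10.65
tcp_pos: [0.6331, 0.0542, 0.1735]
tool_rot: [0.083, 0.993, -0.047, 0.064]
force: [-0.1, 0.3, 0.6]
finger_gap: -0.001
```

```bash
python3 - <<'E'
from h import *
rep();s=save('wrist','w10');s=save('scene','s5');cv2.imwrite('pics/s5c.png',cv2.resize(s['img'][130:290,220:420,::-1],None,fx=4,fy=3.7,interpolation=cv2.INTER_CUBIC))
rep()
E
```

```text
t 10.65 stand tcp mm [  2.2   0.4 173.5] F stand -0.14 0.31 0.56
t 10.75 stand tcp mm [  3.2   0.3 173.6] F stand -0.2 0.39 0.18
```

View pics/s5c.png

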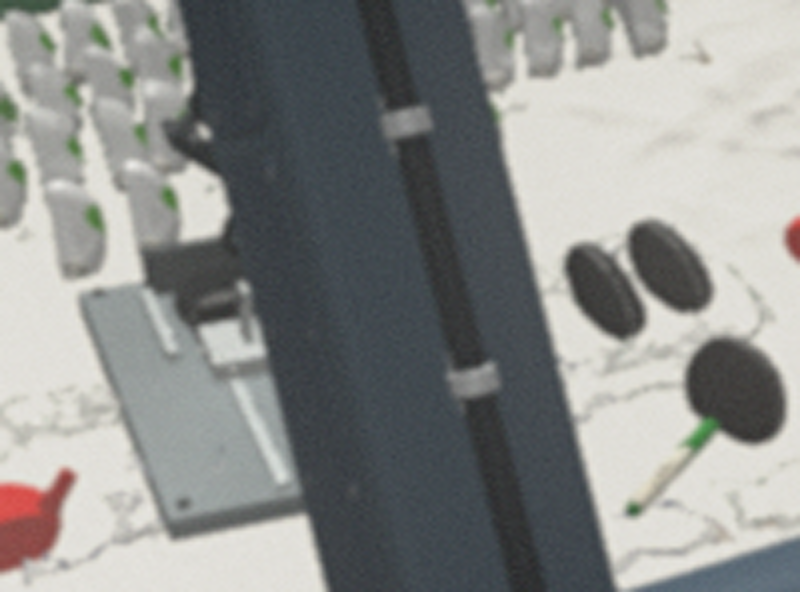

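Emit:
jog_arm(motion=[[0.6,-0.09,0,0,255],[0.6,-0.09,0,0,255]])

```text
t: 10.92
tcp_pos: [0.6456, 0.0523, 0.1731]
tool_rot: [0.083, 0.993, -0.047, 0.064]
force: [0.3, -0.4, 0.1]
finger_gap: 0.002
```

```bash
python3 - <<'E'
from h import *
rep();s=save('top','t5');cv2.imwrite('pics/t5c.png',cv2.resize(s['img'][130:250,250:410,::-1],None,fx=5,fy=5,interpolation=cv2.INTER_CUBIC))
E
```

```text
t 10.92 stand tcp mm [ 15.    0.3 173.1] F stand 0.36 -0.3 0.07
```

View pics/t5c.png

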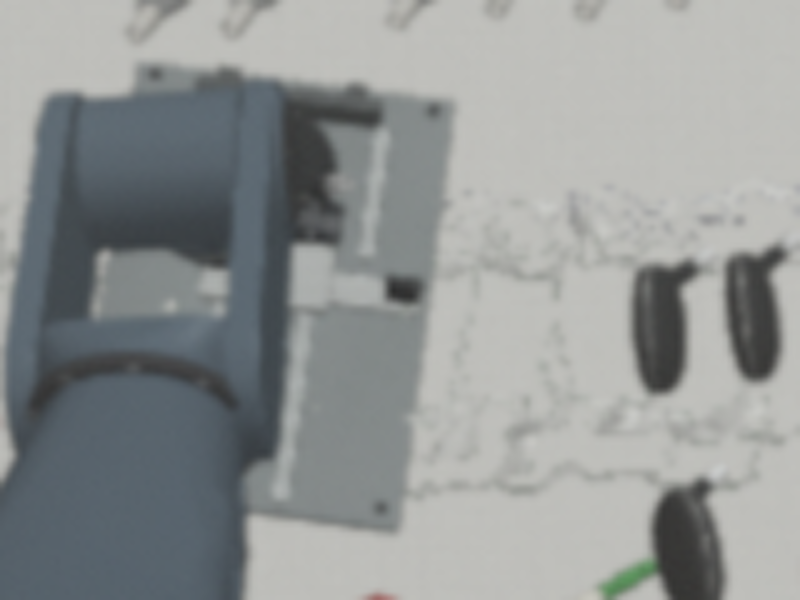

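Emit:
jog_arm(motion=[[0.6,-0.09,-0.05,0,255],[0.6,-0.09,-0.05,0,255],[0.6,-0.09,-0.05,0,255],[0,0,0,0,255]])

```text
t: 11.3
tcp_pos: [0.668, 0.0488, 0.1715]
tool_rot: [0.083, 0.993, -0.047, 0.065]
force: [0.7, -0.4, -0.5]
finger_gap: 0.001
```

```bash
python3 - <<'E'
from h import *
rep()
E
```

```text
t 11.3 stand tcp mm [ 37.6   0.3 171.5] F stand 0.76 -0.29 -0.52
```

Emit:
jog_arm(motion=[[0,0,3,0,255],[0,0,4,0,255],[0,0,4,0,255],[-1,0,3,0,255],[-2,-3,0,0,255],[-2,-3.5,0,0,255],[-2,-3.5,0,0,255],[-2,-3.5,0,0,255],[-2,-3.5,0,0,255],[-2,-3.5,0,0,255]])

```text
t: 12.13
tcp_pos: [0.5359, -0.155, 0.3173]
tool_rot: [0.076, 0.994, -0.047, 0.068]
force: [0.9, -0.6, -0.7]
finger_gap: 0.0
```

Emit:
jog_arm(motion=[[-1,-3.8,0,0,255],[-1,-3.8,0,0,255],[-1,-3.8,0,0,255],[0,-3.8,0,0,255],[0,-3.8,0,0,255],[0,-3.8,0,0,255],[0,-3.8,0,0,255],[0,0,0,0,255]])

```text
t: 12.8
tcp_pos: [0.4951, -0.4385, 0.3192]
tool_rot: [0.079, 0.993, -0.049, 0.068]
force: [1.0, 0.6, 0.2]
finger_gap: -0.002
```

```bash
python3 - <<'E'
from h import *
rep()
s=save('top','t6');cv2.imwrite('pics/t6c.png',cv2.resize(s['img'][130:250,250:410,::-1],None,fx=5,fy=5,interpolation=cv2.INTER_CUBIC))
s=save('scene','s6');cv2.imwrite('pics/s6c.png',cv2.resize(s['img'][170:290,220:380,::-1],None,fx=5,fy=5,interpolation=cv2.INTER_CUBIC))
E
```

```text
t 12.8 stand tcp mm [ -60.5 -507.5  319.2] F stand 0.89 0.77 0.24
```

View pics/t6c.png

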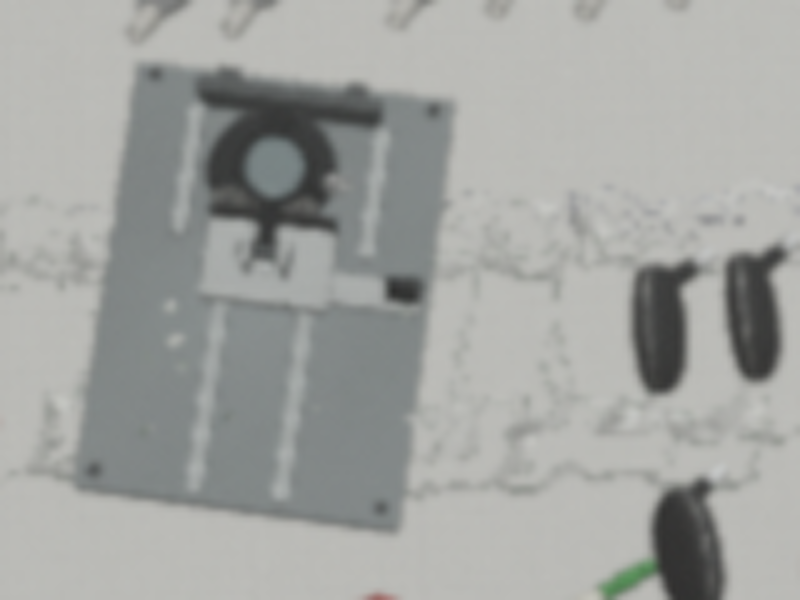

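View pics/s6c.png

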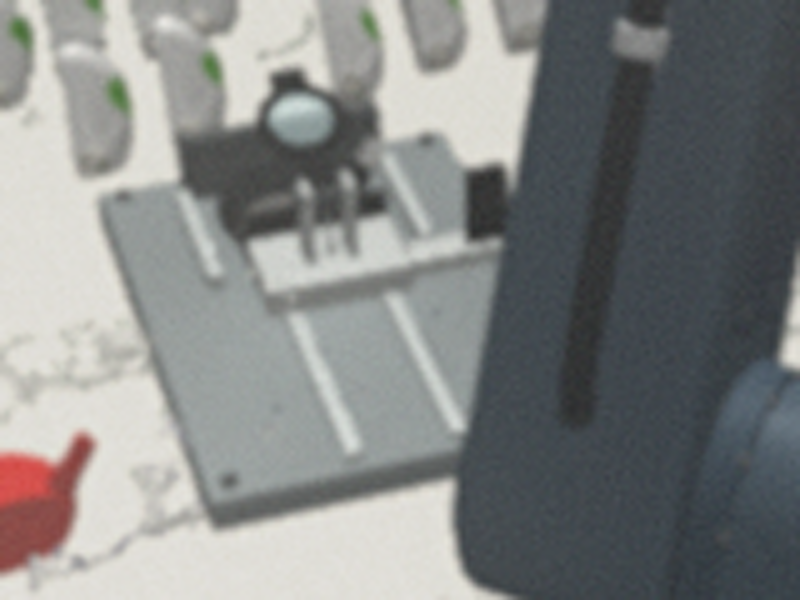

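View pics/t6.png

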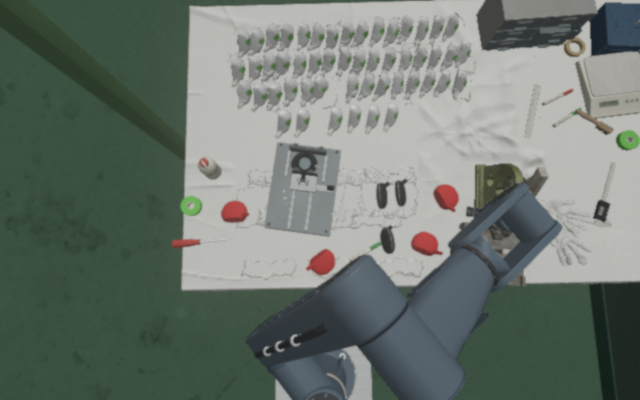

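```bash
python3 - <<'E'
from h import *
for f in ('t5','t6'):
    s=load(f);
    W=cloud(s);A=W[183:193,325:336].reshape(-1,3);A=A[A[:,2]>.07];print(f,len(A),(np.median([st(p) for p in A],0)*1000).round(1))
s=load('t6');print((st(ray(s,250+403/5,130+290/5,.094))*1000).round(1),(st(ray(load('top0'),250+392/5,130+367/5,.094))*1000).round(1))
a=load('t3')['img'].astype(int);b=load('t6')['img'].astype(int)
d=abs(a-b).sum(2)[150:180,287:304];print(d.max(1))
rep()
E
```

```text
t5 32 [  4.9 -93.9  92.3]
t6 33 [  4.7 -95.   92.8]
[  0.5 -94.9  94. ] [-51.7 -94.1  94. ]
[  4   5   7  14  14  14  13  76 163 200 208 208 208 209 208 209 206 167
  98  65  87 125 141 147 151 154 145 150 130 116]
t 12.9 stand tcp mm [ -61.5 -501.1  318.6] F stand -0.72 0.3 0.0
```

```bash
python3 -c "
from station import *
print(sign_off())"
```

```text
the job is handed in; nothing more can be done
None
```

The club head is pressed against the fence and the loupe is at its working stop over it. I handed the job in at about 12.9 s of the 64 s allowed.

- **Gripping the head:** I pushed the paddle with the shut fingers until the pusher stalled. The force peaked at about 17 N and held at about 14 N at the paddle. With the 6 N drag, that puts roughly 8–11 N on the head, well under the 25 N limit. The peak was slightly above the 12–16 N guide.
- **Tipping the loupe:** Pushing the paddle had tilted the tool about 10°, so I turned it half round so the tilt helped. I then followed the loupe tab up and over its arc. The highest force I read on it was about 5.5 N, and it sprang across by itself.
- **Last checks:**
  - The top and scene pictures show the loupe lying over the head and the head between jaw and fence.
  - The paddle's position read the same before and after I backed the arm away from the loupe, within 0.2 mm.
  - The bystanders near the stand look unmoved, judged by eye only.
  - The arm is clear of everything, with force readings near zero.
- **What I couldn't confirm:** I could not measure the remaining grip force directly; I infer it from the push force and the unchanged positions. Two estimates of the paddle's position, from depth and from pixels, differ by about 4 mm, which is within the top camera's noise at that range.

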